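# Lock the pump collar of the soap dispenser

### The arm

A 6-joint arm with a two-finger parallel gripper is mounted at the origin on the work surface. World frame = base frame: x ahead of the robot, y to its left, z up, the work surface at z = 0. Lengths are in mm, angles in degrees, forces in N, time in s.
With the tool pointing down it reaches from about 350 to 850 mm from the base axis. Payload 8.1 kg.
Tool frame: the origin (TCP) lies between the finger pads; the fingertips stand 22 mm ahead of it and the grasp point (between the pads) lies 3 mm ahead of it; z points along the fingers, y is the line along which they close (so a half turn about z gives the same grasp; the last joint's range is limited). The gripper opens to 85 mm and grips with 20 to 120 N. Pads are 22 mm wide; open, the fingers measure 114 mm over their backs; the gripper's body (76 mm by 85 mm) begins 54 mm behind the grasp point. The pads swing forward as they close: fully open they stand 13 mm farther back than shut.
Start: joints at [71.54, 7.471, 85.268, -0, 87.261, -4.893], TCP at [140.733, 583.266, 253.292] pointing down, gripper open.
Joint ranges: [-169.43, 169.43], [-51.17, 129.36], [1.28, 143.12], [-76.62, 256.62], [0, 156.53], [-152.29, 152.29]. Speed limits (degrees/s): [136.94, 136.94, 159.86, 180, 180, 180].

### API

Orientations are given as [roll, pitch, yaw] about the fixed x, y, z axes, in that order (R = Rz(yaw) Ry(pitch) Rx(roll)).
In Python, from bench import r, vision gives the robot as it stands.
- The arm moves only by the tool step_arm, never from a script. Its argument "targets" is a list that holds one entry, the list of rows, each a list of 6 numbers: the shift along the world's x, y, z in mm, then the turn, a rotation vector about the world's x, y, z in rad. In form: [[[x, y, z, rx, ry, rz], ...]]. A call has 1 to 12 rows; each row is the pose to reach, as a shift and turn from the pose commanded when the call began; what a row does not reach only later rows make up. A row lasts 1/12 s, in which the tool goes at most 41.7 mm and 7.16 degrees, less where a joint would pass 70% of its speed; a pose out of reach is approached as far as the arm can. A call with a gripper value outside its range is refused whole. "fingers" is the gripper's target within -1 to 1 (shut at 1, half-way at 0, fully open at -1), set as the call begins (left out, the last holds). The fingers move at their own pace and stop on an object; "newtons" is the grip in N (left out, the last holds). Time passes only in rows, so rows that repeat a pose let the fingers close. It gives the time, the measured TCP pose, the force, the opening and the grip force at its end, in the units of the state.
- r.sense(): the state, without advancing time (a new reading comes with each control period).
- vision.snapshot(name): name is "scene" or "top" or "wrist"; returns a dict with "img" (480x640x3 uint8, blue, green, red), "mtx" (3x3 intrinsics, pixels), "eye" and "attitude" of the camera in the world. Camera axes: x right, y up, looking along -z (the intrinsics and any distortion apply to the point x, -y, -z); pixel columns grow to the right and rows downward; lengths in mm; the calibration is good to about 2 mm. A picture is of the moment at which its call begins. There is no depth.
- r.hand_in(): hands the job in; it is judged then, once.
The state is a dict: "time": time; "joint_pos": joint angles; "qd": joint speeds; "joint_efforts": joint torques, N m; "tool_pos": TCP position; "tcp_rot": TCP orientation; "ft_force": force on the tool from outside, world axes, zero at the start; "wrist_torque": the same for the moment, N m; "finger_gap": finger opening in mm; "grip_force": force on a finger pad.
Only numpy, scipy, OpenCV 4.12 (cv2) and the standard library are available. Lean on these libraries where they do the work, as an engineer would, in place of code of your own. Each camera call takes 0.05 s, during which the arm holds its last target. There are 200 camera calls.

### The job

Lock the pump of the round soap dispenser that stands in the silicone tray, the one with the press button and the spout: turn its collar clockwise (seen from above) until the collar's lever stands over the raised black rib on the dispenser's shoulder, neither short of it nor past it. Leave the collar of the square chrome-nozzle fixture beside it as it is, and let go.

Things in the scene. Friction and masses are not known exactly. Their poses are not given: they have to be found in the camera images.
- pump_collar (a joint): turn of the soap dispenser's metal lock collar about its upright axis, rad: 0 fully open, growing clockwise seen from above; 1.30 = locked, lever right over the raised black rib (12 mm wide, 32 to 54 mm off the axis, on down the body's side); a small stud marks 0. Starts at 0 to 0.5; stop at 1.70, past the mark. Even friction 0.08 N m, no spring or click; stays where left
- pump_collar_axis (a point): point on the collar's turning axis, level with pump_collar_lever. The dispenser is fixed in the tray: round white body 96 mm across, 112 mm tall; on it the bare metal collar, 62 mm across, then the steel pump head, 38 mm across, with a press button, top 35 mm above this point; its thin spout reaches 74 mm out, opposite the lever's sweep
- pump_collar_lever (a point): centre of the upright thumb plate on the end of the dispenser collar's lever, 66 mm from the axis; turns with the collar; x outward along the lever, z up. Plate 28 mm long (along the lever), 12 mm thick (the way it turns), 30 mm tall, top 15 mm above this point; pinch it from above across its thickness. 30 mm or more free all round its sweep; tray 130 mm below
- nozzle_collar_lever (a point): centre of the same thumb plate on the like collar of the other fixture, which must not be turned: square white body 90 mm wide, 112 mm tall, with a pointed chrome nozzle on top (tip 34 mm above this point). It stands in the tray beside the dispenser, on either side, the axes about 265 mm apart

How it is judged (in metres and radians):
At the end, for the whole second after the job is handed in: The soap dispenser's collar stands still within 12 degrees (0.21 rad, 14 mm at the lever) of the locked mark at 1.30 rad, and the lever of the other fixture's collar is within 12 mm of where it started (value of joint pump_collar between 1.09 and 1.51 rad and velocity of joint pump_collar between -0.05 and 0.05 rad/s and distance of nozzle_collar_lever from where it was at the start of the episode below 0.012 m); the robot touches nothing.
It fails at once if the collar of the square chrome-nozzle fixture is turned (its lever moves more than 12 mm) (distance of nozzle_collar_lever from where it was at the start of the episode above 0.012 m).
It also fails if it takes over 32 s, if anything falls off the work surface, if the arm or the gripper's body presses on something with over 40 N, if the wrist force passes 120 N, or if a joint passes its speed limit or range.

## Working session

There is one attempt and no reset: what is moved stays moved. The work goes in short steps, Python scripts to look and compute and a tool call to move; the robot and the scene stay as the last step left them, time stands still between calls to the robot, and variables do not carry over. Pictures are saved under pics/ and viewed, at most 10 in all, crops included, and the job is handed in when it is done.

Besides the shell and the picture viewer there is one more tool, called after ">>>" by a JSON object that holds its "name" and its "arguments". step_arm: Moves the arm, as the interface text tells. Its arguments: {"type":"object","properties":{"targets":{"type":"array"},"fingers":{"type":"number"},"newtons":{"type":"number"}},"required":["targets"]}

```bash
mkdir -p pics
cat > h.py <<'E'
import numpy as np, cv2, json
from bench import r, vision
def snap(n,f):
    s=vision.snapshot(n); cv2.imwrite('pics/'+f,s['img'])
    np.savez('pics/'+f+'.npz',**{k:np.array(v) for k,v in s.items() if k in('img','mtx','eye','attitude')}); return s
def rot(a):
    a=np.array(a,float)
    if a.shape==(3,3): return a
    from scipy.spatial.transform import Rotation as R
    return R.from_euler('xyz',a,degrees=True).as_matrix() if a.size==3 else R.from_quat(a).as_matrix()
def ray(s,u,v):
    d=np.linalg.inv(s['mtx'])@[u,v,1]; d=rot(s['attitude'])@[d[0],-d[1],-d[2]]
    return np.array(s['eye']),d
def onz(s,u,v,z):
    e,d=ray(s,u,v); return e+d*(z-e[2])/d[2]
def proj(s,p):
    c=rot(s['attitude']).T@(np.array(p)-s['eye']); q=np.array(s['mtx'])@[c[0],-c[1],-c[2]]; return q[:2]/q[2]
E
python3 - <<'E'
from h import *
for n in('top','scene'):
    s=snap(n,n+'0.png'); print(n,s.keys(),s['mtx'],s['eye'],s['attitude'])
print(r.sense())
E
```

```text
top dict_keys(['img', 'mtx', 'eye', 'attitude']) [[610.83766715   0.         311.42359049]
 [  0.         610.83766715 241.29633251]
 [  0.           0.           1.        ]] [443.76452033  43.98643836 794.49499311] [  9.99950377  -0.22034406 -91.18078   ]
scene dict_keys(['img', 'mtx', 'eye', 'attitude']) [[454.10253724   0.         322.17882225]
 [  0.         454.10253724 240.71036606]
 [  0.           0.           1.        ]] [ 773.40800327 -281.78770904  610.99158322] [38.21175878 -0.48502698 29.67817469]
{'time': 0.1, 'joint_pos': array([ 7.15386375e+01,  7.51386028e+00,  8.53242614e+01,  3.88318229e-04,
        8.72641677e+01, -4.89482915e+00]), 'qd': array([ 0.01775312, -0.0901186 , -0.18282133, -0.03677055,  0.02223738,
       -0.00964799]), 'joint_efforts': array([ 1.30452918e-03, -5.70952463e+01, -5.01942050e+01, -1.43198117e-04,
        7.87998433e-03,  2.48701667e-05]), 'tool_pos': array([140.58461093, 582.79897468, 252.30551589]), 'tcp_rot': array([-1.79898117e+02, -9.11447321e-03,  1.66433440e+02]), 'ft_force': array([ 0.49662062, -0.25587829,  0.41400399]), 'wrist_torque': array([-0.00899714, -0.03390013, -0.00951279]), 'grip_force': 0.0, 'finger_gap': 85.32147856620223}
```

View pics/top0.png

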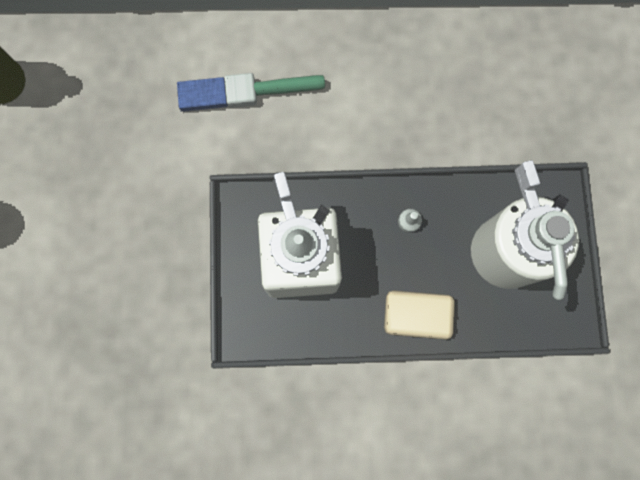

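View pics/scene0.png

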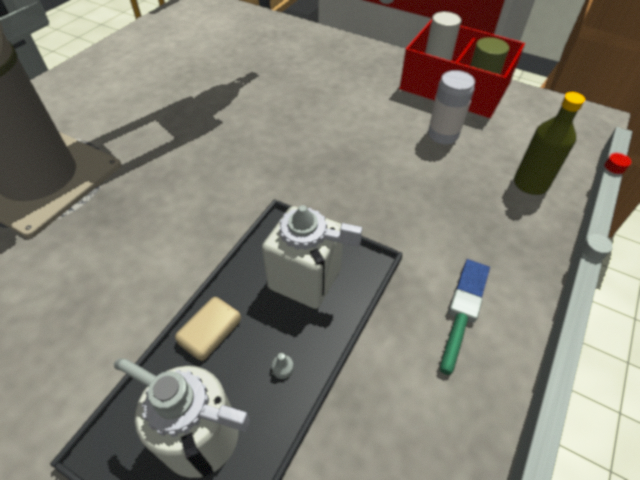

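The round dispenser is on the right in the top view: pump head about (557,226), lever plate about (528,173) and black rib about (560,201). In the scene view its plate is at about (230,415). The square fixture is on the left. I'll zoom in on both views of the dispenser.

Run:
```python
from h import *
a=cv2.imread('pics/top0.png')[150:310,460:620]; b=cv2.imread('pics/scene0.png')[340:480,110:260]
o=np.hstack([cv2.resize(a,(400,400),interpolation=2),cv2.resize(b[:140,:140],(400,400),interpolation=2)])
cv2.imwrite('pics/z.png',o)
```

```text
(no output)
```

View pics/z.png

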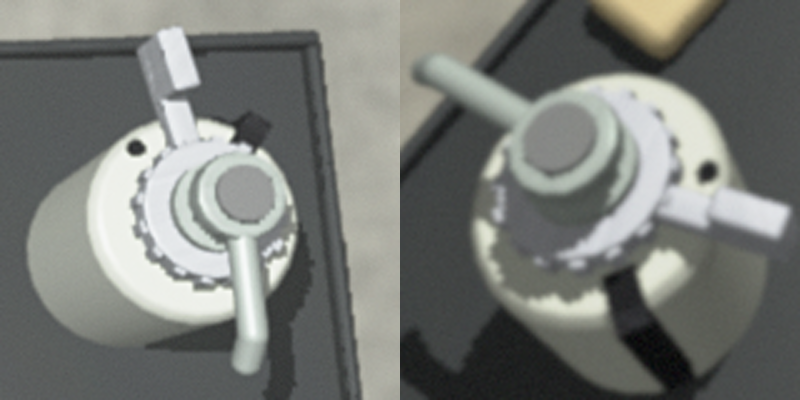

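The left crop (top view, 2.5x) has the button at about (246,192), the plate's top face at (181,59), the stud at (136,148) and the rib at (252,130). The right crop (scene view, 2.86x) has the button at (561,138), the plate top at (748,215) and the stud at (707,172). I'll triangulate these.

Run:
```python
from h import *
L=lambda f:dict(np.load('pics/'+f+'.npz',allow_pickle=True))
T,S=L('top0.png'),L('scene0.png')
def tri(a,b):
    (e,d),(f,g)=ray(T,460+a[0]/2.5,150+a[1]/2.5),ray(S,110+(b[0]-400)/2.857,340+b[1]/2.857)
    k=np.linalg.lstsq(np.c_[d,-g],f-e,rcond=None)[0]; p,q=e+k[0]*d,f+k[1]*g
    return (p+q)/2,np.linalg.norm(p-q)
P={n:tri(a,b) for n,a,b in [('but',(246,192),(561,138)),('plate',(181,59),(748,215)),('stud',(136,148),(707,172))]}
for n in P: print(n,P[n][0].round(1),P[n][1].round(1))
A=P['but'][0]
for n in('plate','stud'):
    d=P[n][0]-A; print(n,np.hypot(*d[:2]),np.degrees(np.arctan2(d[1],d[0])))
zs=P['stud'][0][2]
ribt=onz(T,460+252/2.5,150+130/2.5,A[2]-50); d=ribt-A; print('rib',ribt,np.hypot(*d[:2]),np.degrees(np.arctan2(d[1],d[0])))
print(cv2.__version__)
```

```text
but [ 564.2 -216.4  173.1] 2.6
plate [ 628.1 -202.   152.3] 3.2
stud [ 595.6 -190.9  120.3] 2.1
plate 65.52296848055987 12.695072667540481
stud 40.46512499621074 39.164760127446634
rib [ 601.54884624 -243.87483045  123.12969293] 46.33398707173801 -36.29967403396902
4.12.0
```

Everything agrees with the sizes given. The plate is 65.5 mm off the axis, its top is 21 mm below the button, and the stud-to-rib angle is about 75°. The lever is at 12.7° with a target of about -35.5°, a clockwise turn of about 48°. First I'll check that the transit path is clear of the tall objects.

Run:
```python
from h import *
S=dict(np.load('pics/scene0.png.npz'))
for n,u,v in(('jar',445,138),('bottle',532,188),('box',405,88),('brush',465,265)): print(n,onz(S,u,v,0).round())
```

```text
jar [627. 505.   0.]
bottle [821. 448.   0.]
box [482. 630.   0.]
brush [769. 212.   0.]
```

>>> {"name": "step_arm", "arguments": {"targets": [[[0,0,60,0,0,0],[0,0,60,0,0,0]]], "fingers": -0.2, "newtons": 25}}

```text
time: 0.27
tool_pos: [140.6, 582.8, 314.7]
tcp_rot: [-179.9, -0.0, 166.4]
ft_force: [-0.3, 0.7, 1.5]
finger_gap: 63.6
grip_force: 0.0
```

>>> {"name": "step_arm", "arguments": {"targets": [[[489,-785,0,0,0,0.459],[489,-785,0,0,0,0.459],[489,-785,0,0,0,0.459],[489,-785,0,0,0,0.459],[489,-785,0,0,0,0.459],[489,-785,0,0,0,0.459],[489,-785,0,0,0,0.459],[489,-785,0,0,0,0.459],[489,-785,0,0,0,0.459],[489,-785,0,0,0,0.459],[489,-785,0,0,0,0.459],[489,-785,0,0,0,0.459]]]}}

```text
time: 1.27
tool_pos: [404.1, 159.2, 313.2]
tcp_rot: [180.0, 0.0, -167.3]
ft_force: [1.2, 1.3, 0.5]
finger_gap: 51.1
grip_force: 0.0
```

>>> {"name": "step_arm", "arguments": {"targets": [[[226,-361,-65,0,0,0],[226,-361,-65,0,0,0],[226,-361,-65,0,0,0],[226,-361,-65,0,0,0],[226,-361,-65,0,0,0],[226,-361,-65,0,0,0],[226,-361,-65,0,0,0],[226,-361,-65,0,0,0],[226,-361,-65,0,0,0],[226,-361,-65,0,0,0],[226,-361,-65,0,0,0],[226,-361,-65,0,0,0]]]}}

```text
time: 2.27
tool_pos: [629.7, -203.3, 245.3]
tcp_rot: [179.9, -0.2, -167.5]
ft_force: [0.4, -1.2, -0.3]
finger_gap: 51.7
grip_force: 0.0
```

Run:
```python
from h import *
s=snap('wrist','w1.png'); q=r.sense(); print(q['tool_pos'],q['tcp_rot'],q['joint_pos'].round(),proj(s,[628,-202,152]),proj(s,[564.2,-216.4,173]))
```

```text
[ 629.36430678 -201.34534984  246.15984183] [ 1.79901695e+02 -1.47701774e-01 -1.67405896e+02] [ -22.   17.   75.   -0.   88. -125.] [318.52357051 245.787825  ] [318.67971585 135.11064765]
```

View pics/w1.png

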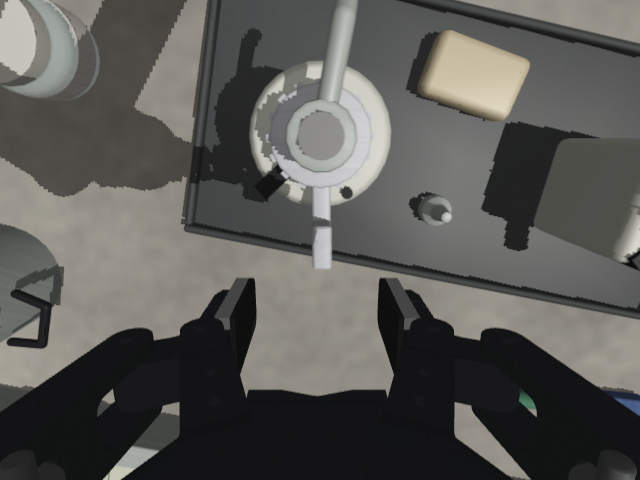

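The plate is at (321,247), midway between the open fingers, and the axis is at (321,135), so it is aligned. Next I descend and pinch.

>>> {"name": "step_arm", "arguments": {"targets": [[[0,0,-35,0,0,0],[0,0,-65,0,0,0],[0,0,-85,0,0,0],[0,0,-98,0,0,0],[0,0,-100,0,0,0],[0,0,-100,0,0,0]]]}}

```text
time: 2.82
tool_pos: [629.3, -198.9, 148.1]
tcp_rot: [180.0, -0.1, -167.2]
ft_force: [-0.4, 0.6, 0.5]
finger_gap: 51.8
grip_force: 0.0
```

>>> {"name": "step_arm", "arguments": {"targets": [[[0,0,0,0,0,0],[0,0,0,0,0,0],[0,0,0,0,0,0],[0,0,0,0,0,0],[0,0,0,0,0,0],[0,0,0,0,0,0],[0,0,0,0,0,0],[0,0,0,0,0,0]]], "fingers": 1, "newtons": 25}}

```text
time: 3.48
tool_pos: [630.9, -200.5, 150.5]
tcp_rot: [-179.9, 0.2, -167.3]
ft_force: [0.1, -1.5, 7.0]
finger_gap: 11.6
grip_force: 27.3
```

Gripped with an 11.6 mm gap against the 12 mm plate. Now I turn it clockwise along the arc.

>>> {"name": "step_arm", "arguments": {"targets": [[[1.1,-5.6,0,0,0,-0.085],[1.7,-11.3,0,0,0,-0.169],[1.8,-17.0,0,0,0,-0.254],[1.4,-22.7,0,0,0,-0.339],[0.5,-28.4,0,0,0,-0.423],[-0.8,-33.9,0,0,0,-0.508],[-2.6,-39.3,0,0,0,-0.593],[-4.8,-44.6,0,0,0,-0.677],[-7.5,-49.7,0,0,0,-0.762],[-10.6,-54.5,0,0,0,-0.847],[-10.6,-54.5,0,0,0,-0.847],[-10.6,-54.5,0,0,0,-0.847]]]}}

```text
time: 4.48
tool_pos: [619.9, -255.4, 150.4]
tcp_rot: [180.0, 0.2, 144.1]
ft_force: [-1.1, -1.2, 5.9]
finger_gap: 11.5
grip_force: 27.3
```

>>> {"name": "step_arm", "arguments": {"targets": [[[0,0,0,0,0,0],[0,0,0,0,0,0],[0,0,0,0,0,0],[0,0,0,0,0,0],[0,0,0,0,0,0]]], "fingers": -0.2}}

```text
time: 4.9
tool_pos: [619.0, -254.1, 147.9]
tcp_rot: [-180.0, -0.0, 144.2]
ft_force: [0.2, 0.4, -1.4]
finger_gap: 50.8
grip_force: 0.0
```

>>> {"name": "step_arm", "arguments": {"targets": [[[0,0,20,0,0,0],[0,0,60,0,0,0],[0,0,98,0,0,0],[0,0,98,0,0,0],[0,0,98,0,0,0]]]}}

```text
time: 5.32
tool_pos: [621.0, -255.1, 250.8]
tcp_rot: [179.9, 0.4, 144.2]
ft_force: [-0.1, 0.4, -0.1]
finger_gap: 51.3
grip_force: 0.0
```

Run:
```python
from h import *
s=snap('wrist','w2.png')
```

```text
(no output)
```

View pics/w2.png

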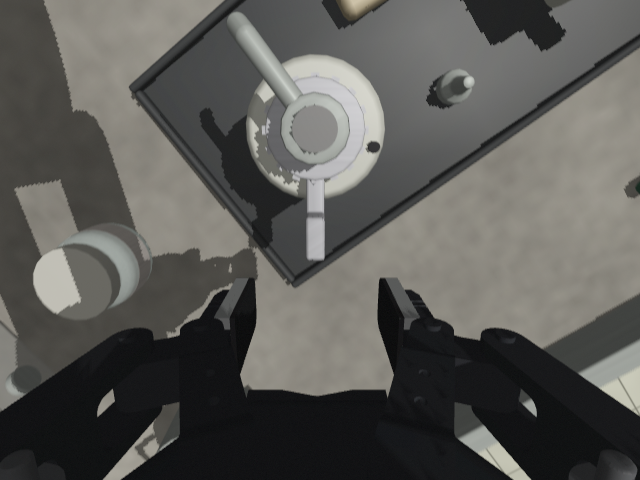

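The lever plate is at about (316,235) and now hides the rib. The stud is at (373,147). I'll check the angle between them numerically.

Run:
```python
from h import *
S=dict(np.load('pics/w2.png.npz'))
A=onz(S,315,128,173.); p=onz(S,316,237,153.); t=onz(S,373,147,120.)
f=lambda d:np.degrees(np.arctan2(d[1],d[0]))
print(A,p,t,np.hypot(*(p-A)[:2]),np.hypot(*(t-A)[:2]),f(p-A),f(t-A),np.radians(f(t-A)-f(p-A)))
c=r.sense(); print(c['ft_force'],c['time'])
```

```text
[ 564.02042045 -215.0590573   173.        ] [ 616.97035156 -252.5476638   153.        ] [ 595.89475537 -190.20674123  120.        ] 64.87750628502681 40.41795195574194 -35.2985335983309 37.94342747438278 1.2783133713363717
[ 0.29110761 -0.29238654 -0.29518746] 5.3667
```

The collar reads about 1.28 rad, the radii match the given sizes, and the gripper is clear. Handing in.

```bash
python3 -c "
from bench import r
print(r.hand_in())"
```

```text
the job is handed in; nothing more can be done
None
```

I turned the soap dispenser's collar clockwise to about 1.28 rad by the wrist camera (mark at 1.30, allowed 1.09–1.51), let go and lifted clear, never went near the square fixture's collar, and handed the job in at about 5.4 s; no verdict came back.

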